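# Snug the adjustable wrench on the gland nut and turn it to its mark

## Task

An adjustable wrench lies loosely round the brass nut on the service panel. By stroking the knurled worm roller on top of its head with the fingertips, roll the jaw shut until it is snug on the nut; then push the wrench's handle clockwise (seen from above) until the red mark on the nut lines up with the red line on the panel. Touch neither the nut nor the moving jaw directly, never turn the nut with the jaw still loose, leave the wrench lying snug on the nut, and leave the glassware and the brown bottle where they stand.

Things in the scene. Friction and masses are not known exactly. Their poses are not given: they have to be found in the camera images.
- panel: flat grey metal service panel, fixed on the worktop, 265 x 200 x 8 mm; origin on the nut's axis at the underside (worktop level). In its own frame the plate covers x -194.5 to +70.5 mm and y -100 to +100 mm; its top is at z 8 mm. A plain round brass stub, 17 mm across, rises through the nut to 52 mm above the worktop.
- panel_mark (a point): middle of the red painted line (40 x 5 mm) on the panel top; it runs radially from the nut, along the panel's +x, its middle 46 mm from the nut's axis
- nut_centre (a point): centre of the top of the brass hex nut, on its upright axis, 29 mm above the worktop. Nut: 36 mm across the flats, 41.6 mm across the corners, from 11 to 29 mm above the worktop (its bevel to 30 mm)
- nut_mark (a point): red mark on the nut's top face, 16 mm from its axis; it turns with the nut
- nut (a joint): turn of the nut in rad: 0 when its red mark meets the panel's red line; grows clockwise seen from above; starts at -0.81 to -0.69; no stop at 0 (turns on to +0.7). Greased. Friction 0.12 N m holds it where it is left. A wrench snug on it has yaw, relative to the panel, of -0.4 rad minus this value
- wrench: loose adjustable wrench, 0.35-0.6 kg, 200 mm long, flat on the panel. Origin: underside, midway between the snug jaws (nut axis when snug); handle along -x, moving (darker) jaw at +y, z up. Head 16 mm thick, x -92 to -37 mm, 64 wide; fixed jaw face y -18 mm, jaws reach x +13, throat face x -26. Handle (black sleeve) 24 mm wide, x -82 to -184 mm, sides 2 to 18 mm above the underside, which is 8 mm above the worktop
- worm_top (a point): top of the worm roller: 25 mm above the wrench's underside (33 above the worktop), 52 mm behind its origin. Ribbed cylinder, 24 mm diameter, 26 mm long, axle along the wrench's y, 9 mm proud of the head. Top dragged towards the jaws (wrench +x) closes the jaw, towards the handle opens it; about 2 N at the rim rolls it, more at the end (press 6 to 15 N). The nut in the throat stops the wrench being pushed along
- wrench_worm (a joint): turn of the worm roller in rad, grows as the jaw closes; the jaw moves 2.5 mm per rad. The worm holds the jaw where it is left
- wrench_jaw (a joint): travel of the moving jaw in m: 0 = jaws 48 mm apart, growing as it closes (gap = 0.048 m - value); 0.012 = the nut's 36 mm, snug; starts at 0 to 0.004. The wrench starts up to 0.12 rad askew to the flats and squares up as the jaw closes; if it binds, nudge the handle
- handle_mid (a point): point inside the wrench's handle, 140 mm behind the wrench's origin, 10 mm above its underside; a good place to push the handle's side
- flask: small glass conical flask, 67 mm wide, 114 mm tall, loose bystander; origin at the middle of its underside
- beaker: glass beaker, 72 mm wide, 94 mm tall, loose bystander; origin at the middle of its underside
- reagent: brown bottle with black cap, 53 mm wide, 116 mm tall, loose bystander; origin at the middle of its underside
Mind the look-alikes: they are no part of the job. There is more than one size of the wrench; the one meant has the size given above.

How it is judged:
By the outcome, as a careful person would: the job done as asked, in the order asked, and still so for the second after the job is handed in, with the robot touching nothing.
It also fails if it takes over 58 s, if anything falls off the work surface, if the arm or the gripper's body presses on something with over 40 N, if the wrist force passes 120 N, or if a joint passes its speed limit or range.

## Robot

A 6-joint arm with a two-finger parallel gripper is mounted at the origin on a cart in front of the work surface, level with it; the furniture and walls round the work are solid. World frame = base frame: x ahead of the robot, y to its left, z up, the work surface at z = 0. Lengths are in m, angles in rad, forces in N, time in s.
With the tool pointing down it reaches from about 0.375 to 0.925 m from the base axis. Payload 5.7 kg.
Tool frame: the origin (TCP) lies midway between the tips of the shut fingers; the grasp point (between the pads) lies 19 mm behind it; z points along the fingers, y is the direction in which the jaws open and shut (so a half turn about z gives the same grasp; the last joint's range is limited). The gripper opens to 85 mm and grips with 20 to 120 N. Pads are 22 mm wide; open, the fingers measure 114 mm over their backs; the gripper's body (76 mm by 85 mm) begins 54 mm behind the grasp point. The pads swing forward as they close: fully open they stand 13 mm farther back than shut.
Start: joints at [1.072, 0.359, 1.51, -0, 1.272, -0.115], TCP at [0.225, 0.556, 0.231] pointing down, gripper open.
Joint ranges: [-2.97, 2.97], [-1.01, 2.36], [0.21, 2.38], [-0.96, 4.11], [0.2, 2.71], [-2.98, 2.98]. Speed limits (rad/s): [2.39, 2.39, 3.14, 3.14, 3.14, 3.14].

## Interface

Orientations are given as a unit quaternion [w, x, y, z].
In Python, from station import r, cams gives the robot as it stands.
- The arm moves only by the shell command python3 -m creep 'ROWS' [FORCE]. ROWS is JSON, a list of rows, each a list of 5 numbers: the gripper command: -1 is shut, 1 is fully open, values between are in proportion, then the shift along the world's x, y, z in cm, then the turn about the world's z in degrees. In form: [[grip, x, y, z, spin], ...]. A call has exactly 8 rows; each row shifts and turns the commanded pose from where the row before left it; what a row does not reach is not made up. A row lasts 1/10 s, in which the tool goes at most 50 mm and 8.59 degrees, less where a joint would pass 70% of its speed; a pose out of reach is approached as far as the arm can. A call with a gripper value outside its range is refused whole. The fingers move at their own pace and stop on an object; FORCE is the grip in N (left out, the last holds). Time passes only in rows, so rows that do not move let the fingers close, or fill a call up. It gives the time, the measured TCP pose, the force and the opening at its end, in the units of the state.
- r.observe(): the state, without advancing time (a new reading comes with each control period).
- cams.grab_frame(name): name is "scene" or "top" or "wrist"; returns a dict with "image" (384x512x3 uint8, red, green, blue), "z_map" (384x512 float32, m along the optical axis (not along the pixel's ray), 0 where there is no reading), "fov_y" (degrees; the focal length in pixels is half the picture's height over the tangent of half this angle, whatever the lens; pixels are square), "cx", "cy" (the principal point, pixels), "world_from_camera" (4x4, takes a point from camera to world coordinates). Camera axes: x right, y up, looking along -z (the intrinsics and any distortion apply to the point x, -y, -z); pixel columns grow to the right and rows downward; lengths in m; the calibration is good to about 2 mm. The wrist camera is an equidistant fisheye: a pixel r from the principal point sees the ray r / f radians off the axis. A picture is of the moment at which its call begins.
- r.hand_in(): hands the job in, once; it reports no verdict.
The state is a dict: "time": time; "qpos": joint angles; "dq": joint speeds; "joint_torque": joint torques, N m; "tool_pos": TCP position; "ee_rot": TCP orientation; "ft_force": force on the tool from outside, world axes, zero at the start; "moment": the same for the moment, N m; "finger_gap": finger opening in m.
Only numpy, scipy, OpenCV 4.12 (cv2) and the standard library are available. Lean on these libraries where they do the work, as an engineer would, in place of code of your own. Each camera call takes 0.05 s, during which the arm holds its last target.

## Working session

There is one attempt and no reset: what is moved stays moved. The work goes in short steps, Python scripts to look and compute and a shell command to move; the robot and the scene stay as the last step left them, time stands still between calls to the robot, and variables do not carry over. Pictures are saved under pics/ and viewed, and the job is handed in when it is done.

```bash
ls; mkdir -p pics; python3 - <<'E'
from station import r, cams
import cv2
s=r.observe(); print({k:s[k] for k in s})
for n in ["scene","top","wrist"]:
    f=cams.grab_frame(n); cv2.imwrite(f"pics/a_{n}.png",f["image"][...,::-1]); print(n,f["fov_y"],f["cx"],f["cy"],f["world_from_camera"].round(3).tolist())
E
```

```text
pics
{'time': 0.0, 'qpos': array([ 1.07190566e+00,  3.59546446e-01,  1.51145072e+00, -2.00612510e-05,
        1.27249790e+00, -1.15097496e-01]), 'dq': array([-0.00058492,  0.0016434 , -0.00145931,  0.00167872, -0.00097725,
        0.00050348]), 'joint_torque': array([ 1.52653731e-03, -5.27631533e+01, -2.78618002e+01, -1.77954066e-04,
        1.34011623e-02, -8.59057508e-06]), 'tool_pos': array([0.22434357, 0.55573435, 0.23042196]), 'ee_rot': array([-2.78312634e-04,  1.90718022e-01,  9.81644402e-01, -9.09630064e-04]), 'ft_force': array([-0.07368424,  0.34777039, -0.00133197]), 'moment': array([ 0.01245428, -0.03201311, -0.01921392]), 'finger_gap': 0.08529509089667069}
scene 47.07775035305927 259.9236539739211 196.5683564204357 [[0.648, 0.344, -0.68, -0.081], [-0.762, 0.279, -0.585, -0.868], [-0.011, 0.897, 0.443, 0.489], [0.0, 0.0, 0.0, 1.0]]
top 44.4265327596963 250.79419292592502 187.6339517508834 [[-0.007, 0.987, -0.163, 0.395], [-1.0, -0.007, -0.002, -0.299], [-0.003, 0.163, 0.987, 1.224], [0.0, 0.0, 0.0, 1.0]]
wrist 65.70646984690485 254.25332502540783 192.58812353027707 [[0.375, -0.88, -0.29, 0.15], [0.927, 0.356, 0.12, 0.586], [-0.002, -0.314, 0.95, 0.373], [0.0, 0.0, 0.0, 1.0]]
```

View pics/a_scene.png

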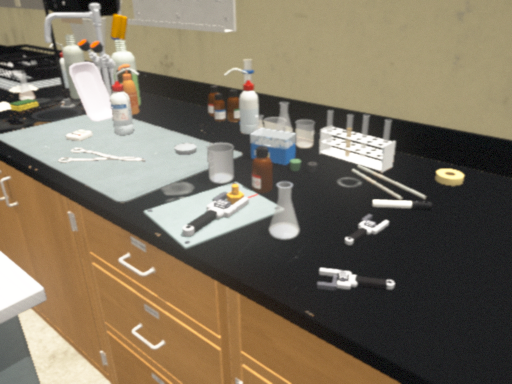

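View pics/a_top.png

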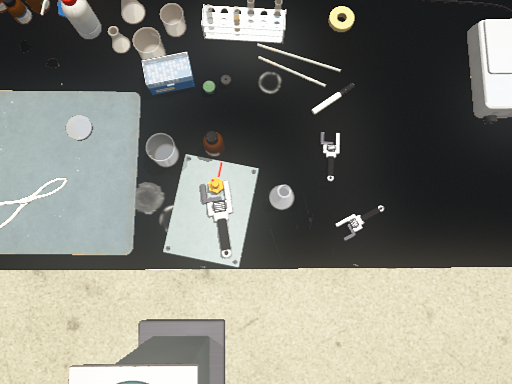

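View pics/a_wrist.png

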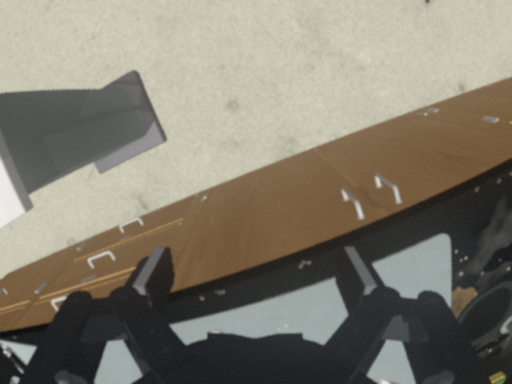

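```bash
cat > h.py <<'E'
from station import r, cams
import cv2, numpy as np
def ray(f,u,v,fish=False):
    F=192/np.tan(np.radians(f["fov_y"]/2)); x=(u-f["cx"]); y=(v-f["cy"])
    if fish:
        rr=np.hypot(x,y); th=rr/F; s=np.sin(th)/max(rr,1e-9); d=np.array([x*s,-y*s,-np.cos(th)])
    else: d=np.array([x/F,-y/F,-1.])
    M=f["world_from_camera"]; return M[:3,3],M[:3,:3]@d
def onz(f,u,v,z,fish=False):
    o,d=ray(f,u,v,fish); return o+d*(z-o[2])/d[2]
def proj(f,P,fish=False):
    M=f["world_from_camera"]; c=M[:3,:3].T@(np.asarray(P)-M[:3,3]); F=192/np.tan(np.radians(f["fov_y"]/2))
    x,y,z=c[0],-c[1],-c[2]
    if fish:
        rr=np.hypot(x,y); th=np.arctan2(rr,z); return f["cx"]+F*th*x/rr, f["cy"]+F*th*y/rr
    return f["cx"]+F*x/z, f["cy"]+F*y/z
def save(f,name,box=None,s=1):
    im=f["image"][...,::-1]
    if box: im=im[box[1]:box[3],box[0]:box[2]]
    cv2.imwrite("pics/"+name,cv2.resize(im,None,fx=s,fy=s,interpolation=cv2.INTER_CUBIC))
E
python3 - <<'E'
from h import *
f=cams.grab_frame("top"); save(f,"b_top.png",(140,120,400,280),3)
g=cams.grab_frame("scene"); save(g,"b_scene.png",(130,130,330,260),4)
for u,v,z in [(187,156,.008),(256,170,.008),(240,264,.008),(166,250,.008),(216,184,.03),(226,253,.02),(220,203,.033)]: print(u,v,onz(f,u,v,z).round(4))
E
```

```text
187 156 [ 0.6817 -0.1282  0.008 ]
256 170 [ 0.6425 -0.3108  0.008 ]
240 264 [ 0.398  -0.2679  0.008 ]
166 250 [ 0.4347 -0.0781  0.008 ]
216 184 [ 0.6019 -0.2072  0.03  ]
226 253 [ 0.4258 -0.2328  0.02  ]
220 203 [ 0.5521 -0.2179  0.033 ]
```

View pics/b_top.png

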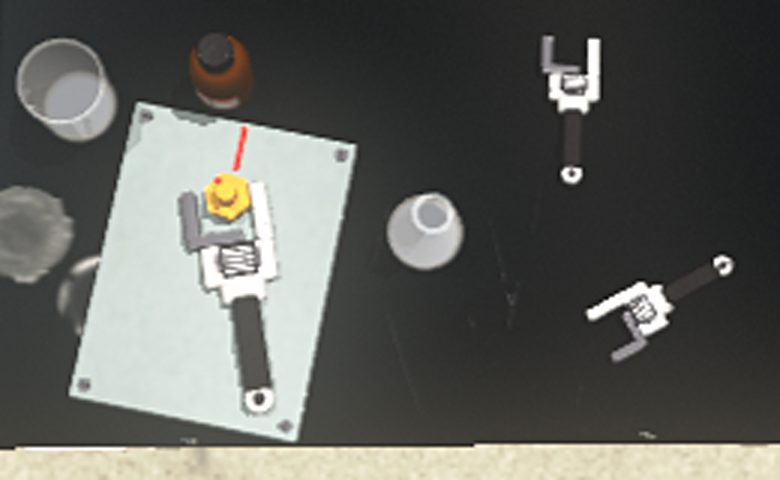

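View pics/b_scene.png

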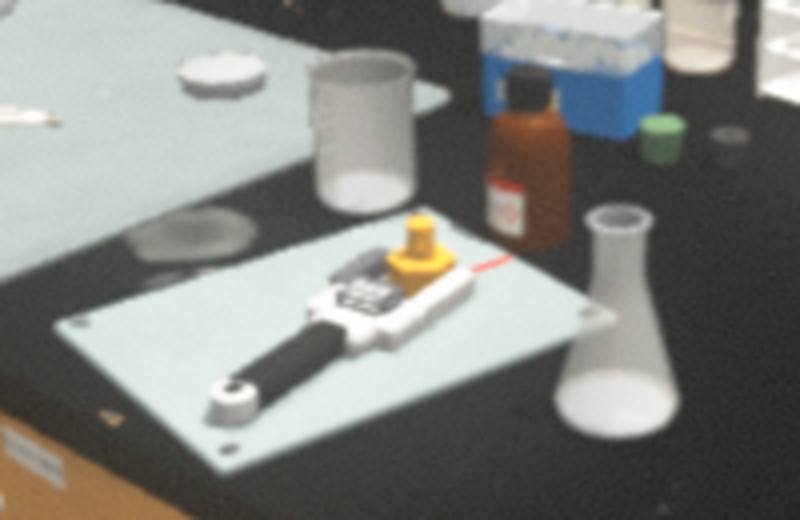

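```bash
python3 - <<'E'
from h import *
f=cams.grab_frame("top"); im=f["image"]; hsv=cv2.cvtColor(im,cv2.COLOR_RGB2HSV).astype(int)
save(f,"c_nut.png",(185,150,255,262),7)
H,S,V=hsv[...,0],hsv[...,1],hsv[...,2]
roi=np.zeros(H.shape,bool); roi[150:262,170:260]=1
red=roi&((H<6)|(H>172))&(S>120)&(V>120)
yel=roi&(H>14)&(H<32)&(S>120)&(V>100)
n,l,st,c=cv2.connectedComponentsWithStats(red.astype(np.uint8))
for i in range(1,n): print("red",st[i],c[i])
v,u=np.nonzero(yel); print("yel",len(u),u.mean(),v.mean(),u.min(),u.max(),v.min(),v.max())
# panel outline
p=roi|False; 
hs=(S<60)&(V>120); 
blk=roi&(V<75); blk[:205]=0
n,l,st,c=cv2.connectedComponentsWithStats(blk.astype(np.uint8))
for i in range(1,n):
  if st[i,4]>30: print("blk",st[i],c[i])
for u,v in [(218.3,176.7),(221.7,162.3)]: print(onz(f,u,v,.008))
z=f["z_map"]; print(z[196:215,200:232:4].round(3))
E
```

```text
red [218 162   4  15  21] [219.66666667 169.        ]
red [212 179   1   2   2] [212.  179.5]
yel 168 215.70833333333334 185.3095238095238 209 223 178 192
blk [241 205  19  57 763] [252.40104849 237.01572739]
blk [170 254  19   8 102] [177.40196078 258.44117647]
[ 0.62520819 -0.21145575  0.008     ]
[ 0.66390834 -0.22027425  0.008     ]
[[1.228 1.215 1.23  1.233 1.229 1.217 1.227 1.215]
 [1.228 1.213 1.23  1.216 1.211 1.216 1.231 1.212]
 [1.23  1.214 1.213 1.212 1.212 1.212 1.228 1.21 ]
 [1.226 1.211 1.217 1.215 1.208 1.211 1.228 1.211]
 [1.23  1.214 1.208 1.213 1.215 1.209 1.206 1.211]
 [1.23  1.214 1.206 1.211 1.204 1.213 1.211 1.212]
 [1.231 1.21  1.212 1.212 1.209 1.207 1.213 1.21 ]
 [1.227 1.219 1.209 1.208 1.202 1.204 1.216 1.211]
 [1.225 1.222 1.207 1.198 1.202 1.205 1.21  1.212]
 [1.223 1.227 1.208 1.202 1.204 1.205 1.211 1.209]
 [1.225 1.222 1.211 1.2   1.202 1.199 1.209 1.21 ]
 [1.227 1.226 1.211 1.201 1.198 1.203 1.197 1.212]
 [1.222 1.222 1.205 1.202 1.205 1.202 1.208 1.213]
 [1.225 1.224 1.207 1.204 1.202 1.204 1.204 1.211]
 [1.225 1.22  1.208 1.205 1.204 1.205 1.207 1.211]
 [1.225 1.224 1.205 1.206 1.208 1.201 1.204 1.207]
 [1.22  1.223 1.206 1.206 1.206 1.203 1.211 1.208]
 [1.224 1.224 1.212 1.208 1.203 1.206 1.203 1.216]
 [1.221 1.222 1.207 1.207 1.204 1.206 1.204 1.216]]
```

View pics/c_nut.png

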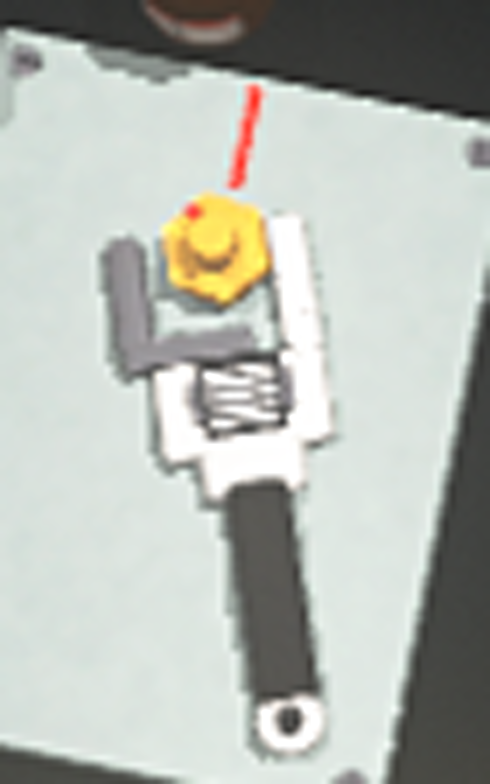

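```bash
python3 - <<'E'
from h import *
f=cams.grab_frame("top")
c=lambda a,b:(185-.43+a/7,150-.43+b/7)
h1=onz(f,*c(260,490),.026)[:2];h2=onz(f,*c(285,690),.026)[:2]
print("handle",h1,h2,"yaw",np.arctan2(*(h1-h2)[::-1]))
w=onz(f,*c(242,393),.032); print("worm",w)
l=onz(f,*c(244,136),.008); print("line mid",l)
e=[onz(f,*c(*p),.008)[:2] for p in [(20,32),(470,116)]]; d=e[0]-e[1]; py=np.arctan2(-d[0],d[1]); print("panel yaw",py)
n=l[:2]-.046*np.array([np.cos(py),np.sin(py)]); print("nut from line",n)
print("nut from stub top",onz(f,*c(207,237),.052))
m=onz(f,*c(193,211),.030)[:2]; print("mark",m,"nut ang", -(np.arctan2(*(m-n)[::-1])-py))
for nm,p in [("beaker",(0,0))]:pass
s=r.observe(); print(s["time"],s["tool_pos"],s["ee_rot"])
E
```

```text
handle [ 0.5102985  -0.22198688] [ 0.43778776 -0.23127254] yaw 0.12736589399051104
worm [ 0.5452461  -0.21568073  0.032     ]
line mid [ 0.64587032 -0.21433601  0.008     ]
panel yaw -0.19557795300301645
nut from line [ 0.60074728 -0.20539667]
nut from stub top [ 0.59963114 -0.20417318  0.052     ]
mark [ 0.61324311 -0.19716952] nut ang -0.7778303370069473
0.35 [0.2245908  0.55618768 0.23104213] [-8.27259026e-05  1.90730076e-01  9.81642481e-01 -2.65222270e-04]
```

```bash
python3 -m creep '[[-1,1.9,-4.6,0,2],[-1,1.9,-4.6,0,2],[-1,1.9,-4.6,0,2],[-1,1.9,-4.6,0,2],[-1,1.9,-4.6,0,2],[-1,1.9,-4.6,0,2],[-1,1.9,-4.6,0,2],[-1,1.9,-4.6,0,2]]' 60; python3 -m creep '[[-1,1.9,-4.6,0,2],[-1,1.9,-4.6,0,2],[-1,1.9,-4.6,0,2],[-1,1.9,-4.6,0,2],[-1,1.9,-4.6,0,2],[-1,1.9,-4.6,0,2],[-1,1.9,-4.6,0,2],[-1,1.9,-4.6,0,1]]'
```

```text
time: 1.15
tool_pos: [0.3771, 0.1865, 0.2316]
ee_rot: [0.0, 0.051, 0.999, 0.0]
ft_force: [1.3, 0.7, -0.1]
finger_gap: 0.0005
time: 1.95
tool_pos: [0.5291, -0.1819, 0.2314]
ee_rot: [0.0, -0.079, 0.997, -0.0]
ft_force: [0.7, 1.0, 0.1]
finger_gap: 0.0
```

```bash
python3 -m creep '[[-1,0.9,-3.5,0,0],[-1,0,0,-4.5,0],[-1,0,0,-4.5,0],[-1,0,0,-4.5,0],[-1,0,0,-3.0,0],[-1,0,0,-1,0],[-1,0,0,0,0],[-1,0,0,0,0]]'; python3 - <<'E'
from h import *
f=cams.grab_frame("wrist"); save(f,"d_wrist.png",None,1.5)
f=cams.grab_frame("top"); save(f,"d_top.png",(170,140,260,265),6)
g=cams.grab_frame("scene"); save(g,"d_scene.png",(170,90,320,250),5)
s=r.observe(); print(s["time"],s["tool_pos"],s["ft_force"],s["qpos"])
E
```

```text
time: 2.75
tool_pos: [0.5388, -0.2153, 0.0576]
ee_rot: [0.001, -0.079, 0.997, -0.001]
ft_force: [0.5, -0.5, 1.2]
finger_gap: -0.0002
2.9 [ 0.53911196 -0.21538413  0.05822259] [-0.31810128 -0.00239362  0.5642299 ] [-4.98991932e-01  5.33730986e-01  1.72383585e+00 -1.19641519e-04
  8.80304558e-01 -2.22709207e+00]
```

View pics/d_wrist.png

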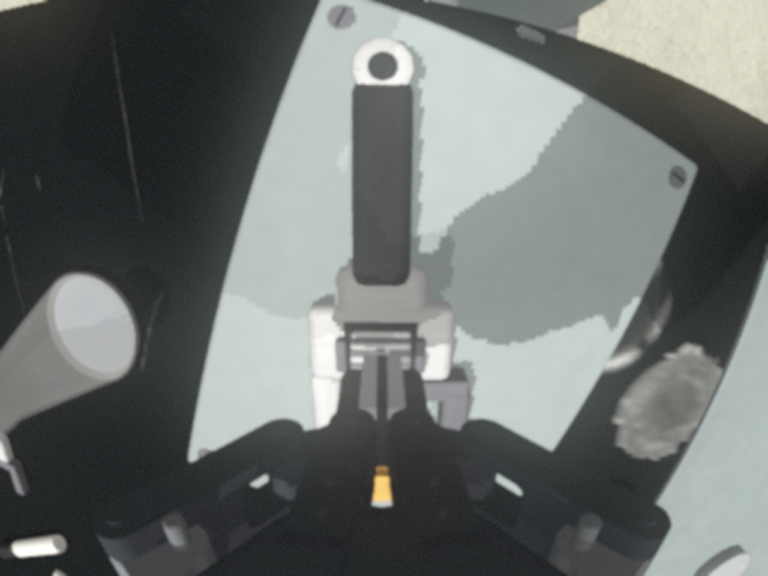

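View pics/d_scene.png

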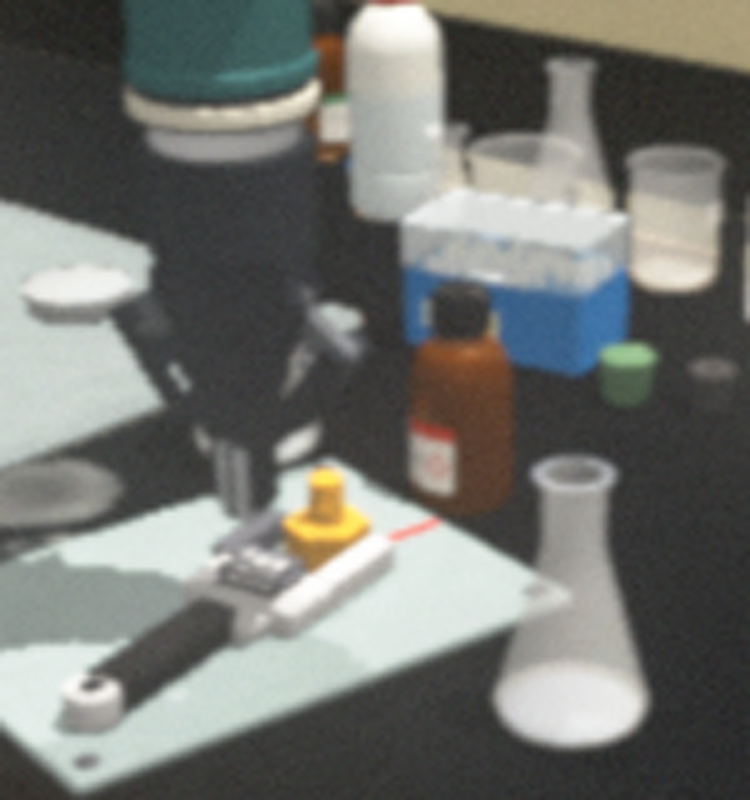

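View pics/d_top.png

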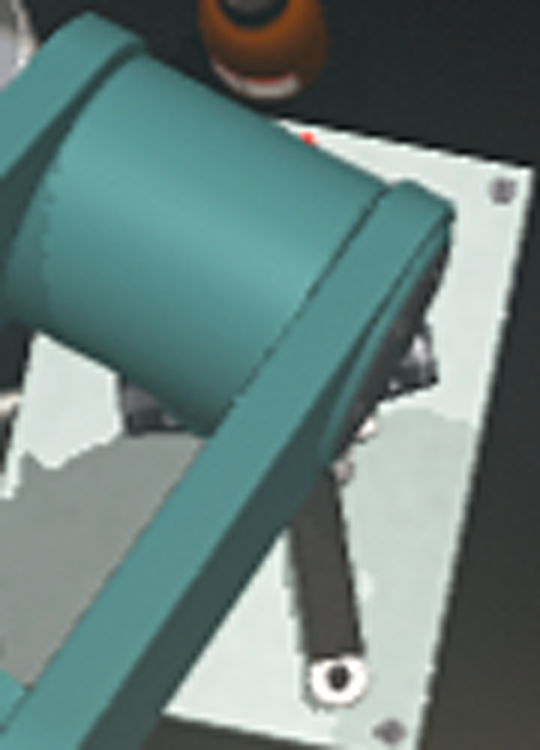

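```bash
python3 -m creep '[[-1,-0.1,-0.1,-1.5,0],[-1,0,0,-0.6,0],[-1,0,0,-0.2,0],[-1,0,0,-0.1,0],[-1,0,0,0,0],[-1,0,0,0,0],[-1,0,0,0,0],[-1,0,0,0,0]]'
```

```text
time: 3.7
tool_pos: [0.5368, -0.2157, 0.0326]
ee_rot: [0.0, -0.079, 0.997, -0.0]
ft_force: [-1.5, 0.1, 4.7]
finger_gap: 0.0003
```

```bash
python3 -m creep '[[-1,0,0,-0.1,0],[-1,0,0,0,0],[-1,0.3,0.05,0,0],[-1,0.3,0.05,0,0],[-1,0.3,0.05,0,0],[-1,0.3,0.05,0,0],[-1,0,0,0,0],[-1,0,0,0,0]]';  python3 - <<'E'
from h import *
f=cams.grab_frame("wrist"); save(f,"e_wrist.png",(180,160,340,300),5)
s=r.observe(); print(s["time"],s["tool_pos"],s["ft_force"])
E
```

```text
time: 4.5
tool_pos: [0.5497, -0.2142, 0.0324]
ee_rot: [0.001, -0.079, 0.997, -0.001]
ft_force: [-1.3, 0.4, 10.2]
finger_gap: 0.0001
4.55 [ 0.54974964 -0.21426598  0.03242171] [-2.19961022  0.71847477 10.02283343]
```

View pics/e_wrist.png

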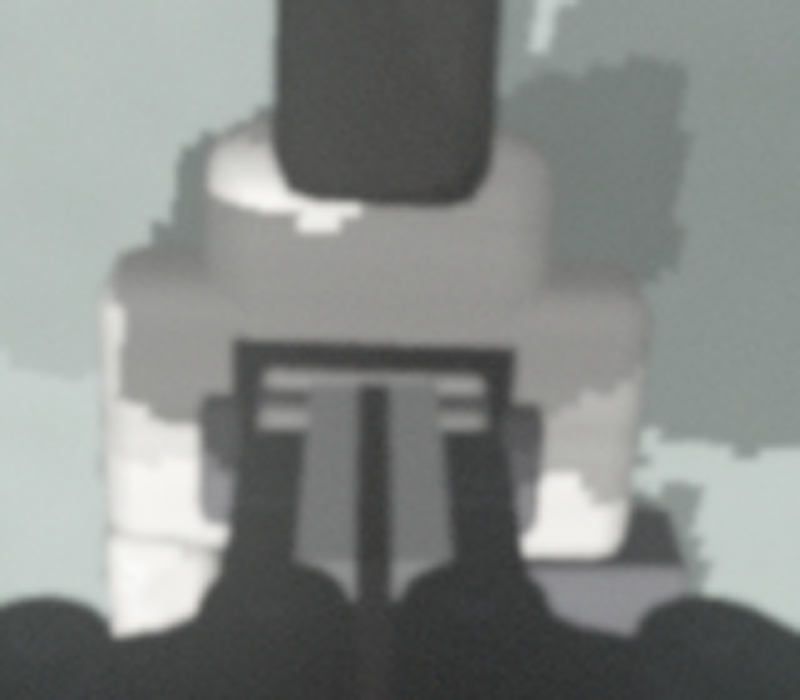

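```bash
python3 -m creep '[[-1,0.3,0.05,0,0],[-1,0.3,0.05,0,0],[-1,0,0,0.6,0],[-1,-1.6,-0.25,0,0],[-1,0,0,-0.6,0],[-1,0,0,0,0],[-1,0.4,0.06,0,0],[-1,0.4,0.06,0,0]]';python3 -m creep '[[-1,0.4,0.06,0,0],[-1,0.4,0.06,0,0],[-1,0,0,0.6,0],[-1,-1.6,-0.25,0,0],[-1,0,0,-0.6,0],[-1,0,0,0,0],[-1,0.4,0.06,0,0],[-1,0.4,0.06,0,0]]';  python3 - <<'E'
from h import *
f=cams.grab_frame("wrist"); save(f,"f_wrist.png",None,1.5)
g=cams.grab_frame("scene"); save(g,"f_scene.png",(200,160,270,240),8)
s=r.observe(); print(s["time"],s["tool_pos"],s["ft_force"])
E
```

```text
time: 5.35
tool_pos: [0.5456, -0.2138, 0.0314]
ee_rot: [-0.002, -0.079, 0.997, 0.0]
ft_force: [-11.4, -2.0, 16.6]
finger_gap: 0.0
time: 6.15
tool_pos: [0.545, -0.2139, 0.0317]
ee_rot: [-0.002, -0.079, 0.997, 0.0]
ft_force: [-8.4, -0.3, 20.4]
finger_gap: 0.0004
6.25 [ 0.54724207 -0.21390634  0.03223018] [-3.71813318  2.15381319 11.12788733]
```

View pics/f_wrist.png

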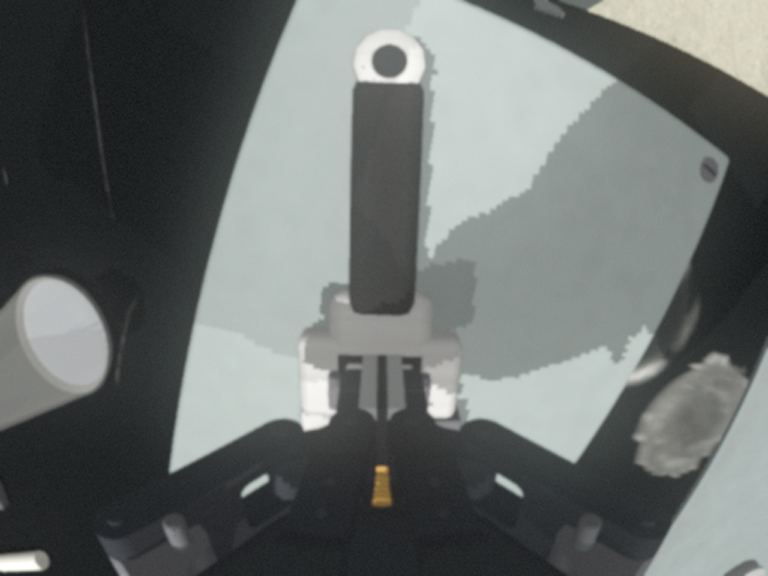

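View pics/f_scene.png

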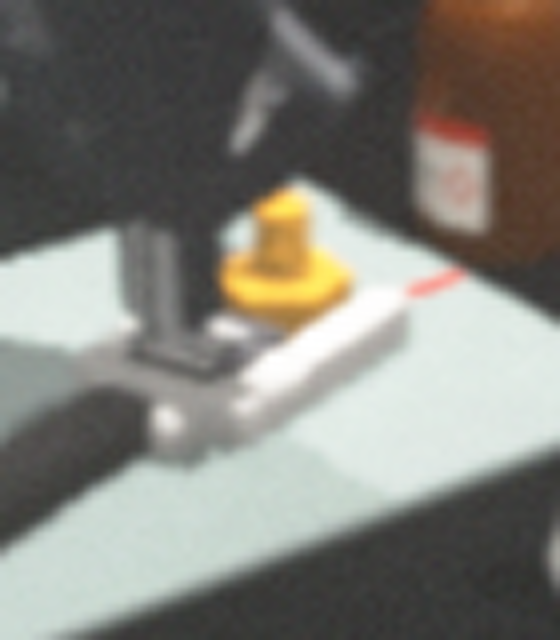

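```bash
python3 -m creep '[[-1,0.4,0.06,0,0],[-1,0.4,0.06,0,0],[-1,0,0,0.6,0],[-1,-1.6,-0.25,0,0],[-1,0,0,-0.55,0],[-1,0,0,0,0],[-1,0.4,0.06,0,0],[-1,0.4,0.06,0,0]]';python3 -m creep '[[-1,0.4,0.06,0,0],[-1,0.4,0.06,0,0],[-1,0,0,0,0],[-1,0,0,0.8,0],[-1,0,0,4,0],[-1,-6,0,3,0],[-1,-3,0,0,0],[-1,0,0,0,0]]';  python3 - <<'E'
from h import *
f=cams.grab_frame("wrist"); save(f,"g_wrist.png",None,1.5)
g=cams.grab_frame("scene"); save(g,"g_scene.png",(190,160,270,240),8)
g=cams.grab_frame("top"); save(g,"g_top.png",(180,150,255,265),6)
s=r.observe(); print(s["time"],s["tool_pos"],s["ft_force"])
E
```

```text
time: 7.05
tool_pos: [0.5465, -0.214, 0.0318]
ee_rot: [-0.001, -0.079, 0.997, 0.0]
ft_force: [-6.9, -1.1, 11.2]
finger_gap: 0.0001
time: 7.85
tool_pos: [0.4768, -0.2121, 0.1029]
ee_rot: [-0.001, -0.078, 0.997, 0.0]
ft_force: [-0.2, 0.6, -0.1]
finger_gap: 0.0001
8.0 [ 0.48140726 -0.21355377  0.10260449] [ 0.44014401 -0.64727169  0.50454298]
```

View pics/g_wrist.png

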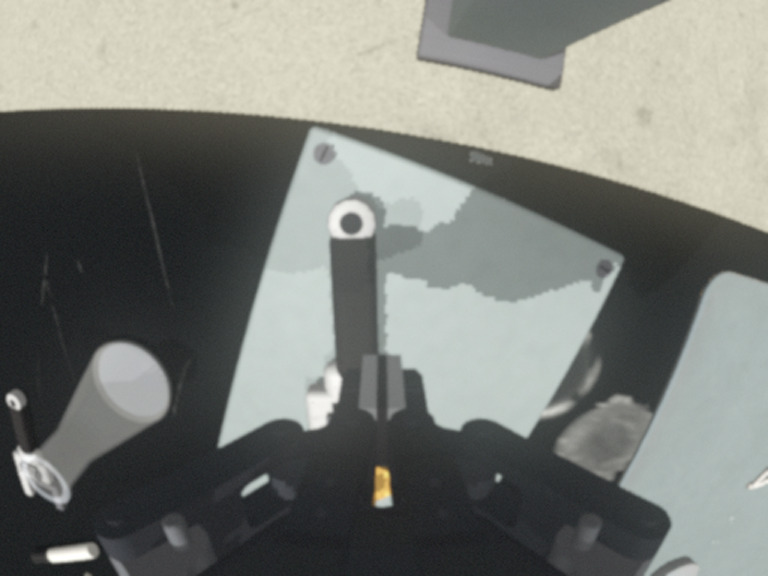

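View pics/g_scene.png

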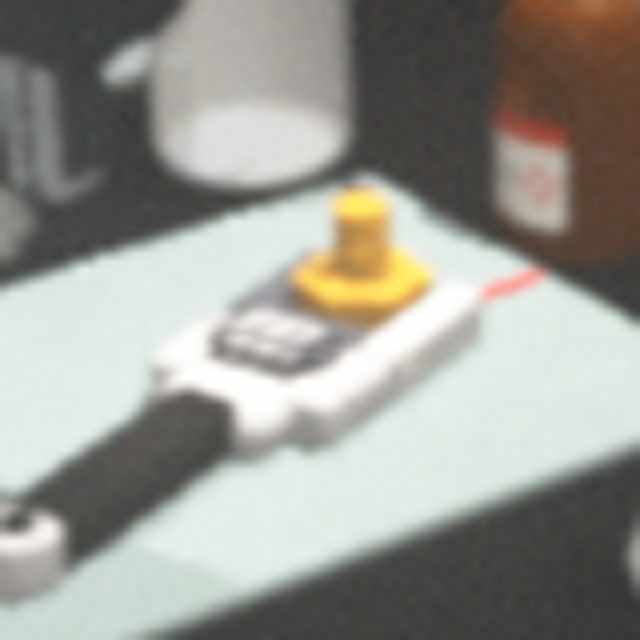

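View pics/g_top.png

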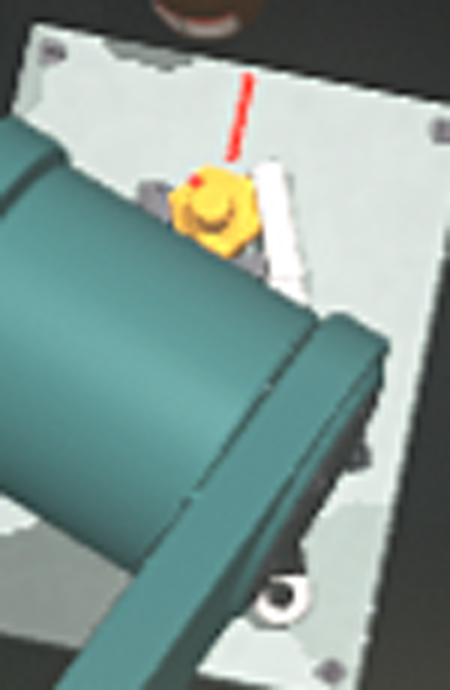

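```bash
python3 -m creep '[[-1,0,3,3,0],[-1,0,5,0,0],[-1,0,5,0,0],[-1,0,5,0,0],[-1,0,5,0,0],[-1,0,5,0,0],[-1,0,0,0,0],[-1,0,0,0,0]]';  python3 - <<'E'
from h import *
g=cams.grab_frame("scene"); save(g,"h_scene.png",(190,160,270,240),8)
g=cams.grab_frame("top"); save(g,"h_top.png",(185,150,255,262),7)
s=r.observe(); print(s["time"],s["tool_pos"],s["ft_force"])
E
```

```text
time: 8.8
tool_pos: [0.4812, 0.0685, 0.132]
ee_rot: [0.0, -0.081, 0.997, -0.0]
ft_force: [0.2, -0.8, -0.3]
finger_gap: 0.0002
8.9 [0.48092123 0.06649326 0.13202872] [-0.09570668 -1.80992024 -0.00590547]
```

View pics/h_top.png

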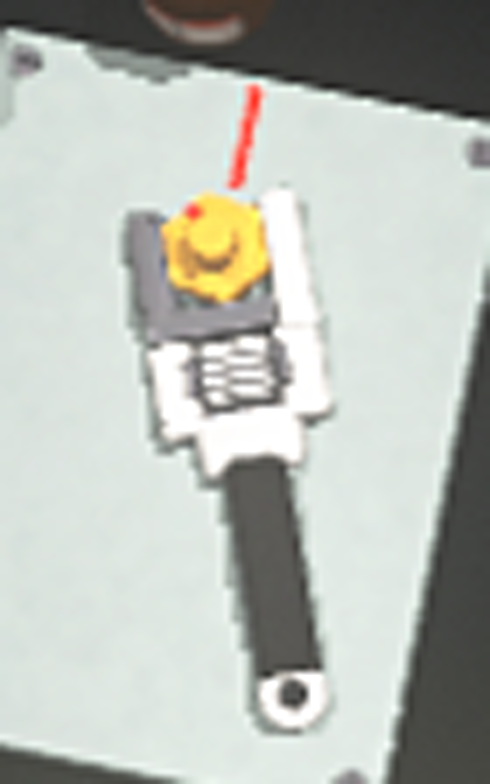

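```bash
python3 - <<'E'
from h import *
f=cams.grab_frame("top")
c=lambda a,b:(185-.43+a/7,150-.43+b/7)
h1=onz(f,*c(259,470),.026)[:2];h2=onz(f,*c(291,668),.026)[:2]
print("yaw",np.arctan2(*(h1-h2)[::-1]))
print("worm",onz(f,*c(239,371),.032))
# handle axis by mask
V=f["image"].max(2).astype(int); m=np.zeros(V.shape,np.uint8); m[216:247,212:236]=(V[216:247,212:236]<110)
v,u=np.nonzero(m); P=np.array([onz(f,a,b,.026)[:2] for a,b in zip(u,v)]); 
d=np.linalg.svd(P-P.mean(0))[2][0]; print("mask",len(u),P.mean(0),d, np.arctan(d[1]/d[0]))
cv2.imwrite("pics/i_mask.png",cv2.resize(m[200:260,200:250]*255,None,fx=8,fy=8))
E
```

```text
yaw 0.16295557406117056
worm [ 0.55334841 -0.21454954  0.032     ]
mask 272 [ 0.4818272  -0.22614562] [-0.98409368 -0.17765028] 0.17859823544305506
```

View pics/h_scene.png

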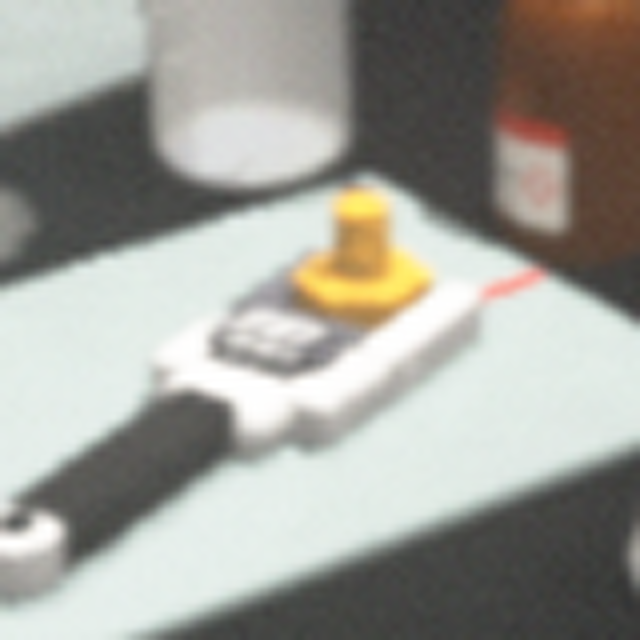

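View pics/i_mask.png

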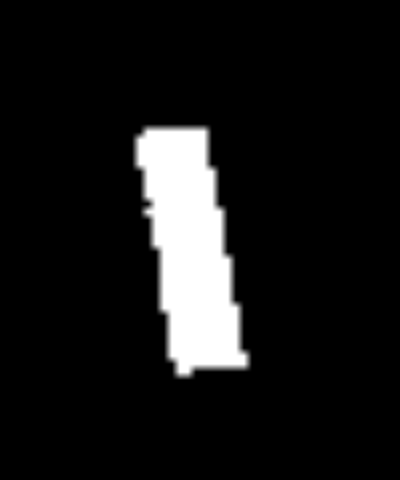

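```bash
python3 -m creep '[[-1,0.4,-4.9,0,0],[-1,1,-4.8,0,0],[-1,1,-4.8,0,0],[-1,1,-4.8,0,0],[-1,1,-4.8,0,0],[-1,1,-4,-2,0],[-1,1,0,-4,0],[-1,0,0,0,0]]'
```

```text
time: 9.75
tool_pos: [0.5413, -0.2163, 0.0677]
ee_rot: [-0.003, -0.076, 0.997, 0.002]
ft_force: [-2.0, 0.3, 0.4]
finger_gap: -0.0001
```

```bash
python3 -m creep '[[-1,0.4,0.1,-2.5,0],[-1,0,0,-0.8,0],[-1,0,0,-0.3,0],[-1,0,0,0,0],[-1,0,0,0,0],[-1,0,0,0,0],[-1,0,0,0,0],[-1,0,0,0,0]]'
```

```text
time: 10.55
tool_pos: [0.5482, -0.213, 0.0366]
ee_rot: [0.0, -0.079, 0.997, -0.0]
ft_force: [0.6, -0.2, -0.1]
finger_gap: 0.0004
```

```bash
python3 -m creep '[[-1,-0.2,-0.1,-0.5,0],[-1,0,0,-0.05,0],[-1,0.4,0.07,0,0],[-1,0.4,0.07,0,0],[-1,0.4,0.07,0,0],[-1,0.2,0.03,0,0],[-1,0,0,0,0],[-1,0,0,0,0]]';  python3 - <<'E'
from h import *
g=cams.grab_frame("wrist"); save(g,"j_w.png",(180,160,340,300),5)
E
python3 -m creep '[[-1,0,0,0.6,0],[-1,-1.4,-0.24,0,0],[-1,0,0,-0.6,0],[-1,0,0,0,0],[-1,0.4,0.07,0,0],[-1,0.4,0.07,0,0],[-1,0.4,0.07,0,0],[-1,0.2,0.03,0,0]]'
python3 - <<'E'
from h import *
g=cams.grab_frame("wrist"); save(g,"j_w2.png",(180,160,340,300),5)
s=r.observe(); print(s["time"],s["tool_pos"],s["ft_force"])
E
```

```text
time: 11.35
tool_pos: [0.556, -0.2123, 0.0321]
ee_rot: [-0.003, -0.079, 0.997, -0.0]
ft_force: [-14.8, -3.9, 24.9]
finger_gap: -0.0003
time: 12.2
tool_pos: [0.553, -0.2122, 0.0319]
ee_rot: [-0.006, -0.08, 0.997, 0.0]
ft_force: [-27.3, -8.9, 39.4]
finger_gap: 0.0
12.25 [ 0.55291917 -0.21230983  0.03192701] [-24.26047979  -7.20638882  37.02472284]
```

View pics/j_w.png

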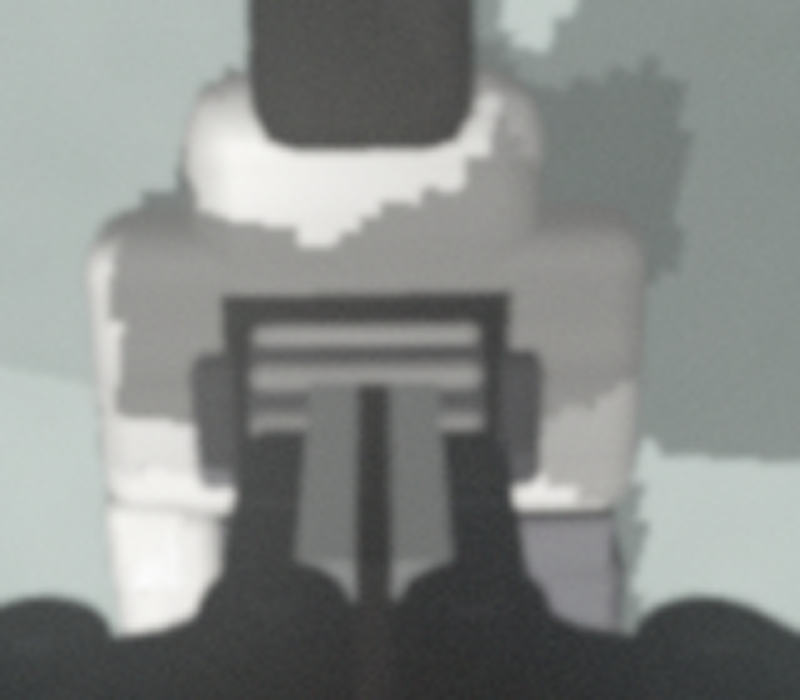

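View pics/j_w2.png

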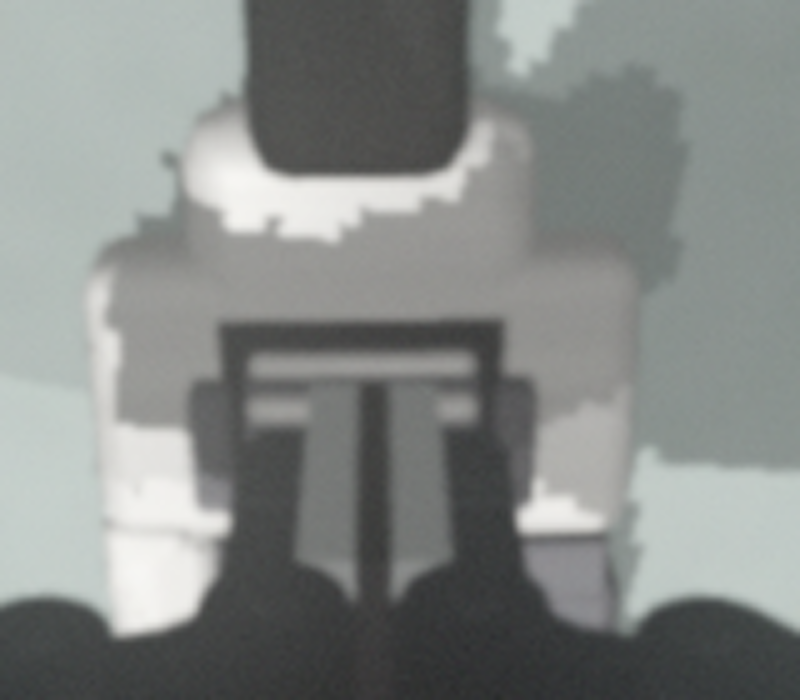

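```bash
python3 -m creep '[[-1,-0.4,-0.1,0.2,0],[-1,0,0,0.6,0],[-1,0,0,4,0],[-1,-1,4,2.5,0],[-1,-1,4.7,0,0],[-1,-1,4.7,0,0],[-1,-1,4.7,0,0],[-1,-1,4.7,0,0]]'; python3 -m creep '[[-1,0,4.5,0,0],[-1,0,3,0,0],[-1,0,0,0,0],[-1,0,0,0,0],[-1,0,0,0,0],[-1,0,0,0,0],[-1,0,0,0,0],[-1,0,0,0,0]]' 
cat > look.py <<'E'
import sys
from h import *
f=cams.grab_frame("top"); save(f,sys.argv[1],(185,150,255,262),7)
V=f["image"].max(2).astype(int); 
s=r.observe(); print(s["time"],s["tool_pos"],s["ft_force"])
m=((V<110)&(V>40)).astype(np.uint8); m[:, :195]=0; m[:,240:]=0; m[:205]=0; m[252:]=0
n,l,st,c=cv2.connectedComponentsWithStats(m)
i=1+np.argmax(st[1:,4]); print(st[i],c[i])
v,u=np.nonzero(l==i); P=np.array([onz(f,a,b,.026)[:2] for a,b in zip(u,v)])
d=np.linalg.svd(P-P.mean(0))[2][0]; print("handle",len(u),P.mean(0),np.arctan(d[1]/d[0]))
E
python3 look.py k_top.png
```

```text
time: 13.05
tool_pos: [0.5055, 0.0173, 0.1032]
ee_rot: [0.0, -0.078, 0.997, 0.0]
ft_force: [0.8, 0.3, 0.1]
finger_gap: -0.0003
time: 13.85
tool_pos: [0.5061, 0.0897, 0.1036]
ee_rot: [0.0, -0.078, 0.997, -0.0]
ft_force: [0.6, 0.5, -0.1]
finger_gap: 0.0001
13.9 [0.50605696 0.08979316 0.10362912] [ 0.41084347  0.17954526 -0.51334701]
[217 215  14  32 275] [223.28727273 230.61090909]
handle 275 [ 0.48217271 -0.22608035] 0.17692584282734974
```

View pics/k_top.png

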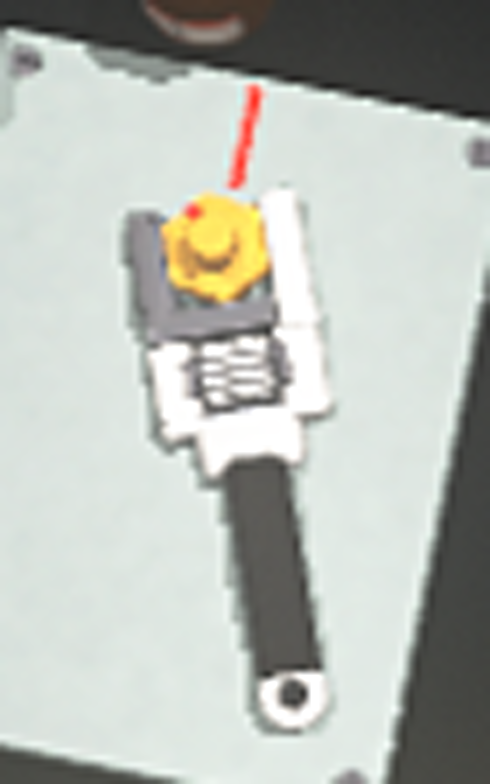

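```bash
python3 -m creep '[[-1,1.4,-1.5,4,0],[-1,2,-3.5,2.8,0],[-1,2.6,-4.2,0,0],[-1,2.6,-4.2,0,0],[-1,2.6,-4.2,0,0],[-1,2.6,-4.2,0,0],[-1,2.6,-4.2,0,0],[-1,2,-2,0,0]]'; python3 -m creep '[[-1,0,0,0,0],[-1,0,0,0,0],[-1,0,0,0,0],[-1,0,0,0,0],[-1,0,0,0,0],[-1,0,0,0,0],[-1,0,0,0,0],[-1,0,0,0,0]]'; python3 - <<'E'
from h import *
f=cams.grab_frame("wrist"); save(f,"l_w.png",None,1.5)
print(f["world_from_camera"].round(4).tolist())
u,v=proj(f,[.600,-.205,.03],True); print(u,v)
np.savez("l.npz",**{k:np.asarray(x) for k,x in f.items()})
b=(max(0,int(u)-65),max(0,int(v)-65),int(u)+65,int(v)+65); print(b); save(f,"l_w2.png",b,5)
E
```

```text
time: 14.7
tool_pos: [0.6911, -0.1943, 0.1715]
ee_rot: [0.0, -0.077, 0.997, -0.001]
ft_force: [-0.2, 0.2, -0.6]
finger_gap: -0.0003
time: 15.5
tool_pos: [0.6899, -0.1894, 0.1717]
ee_rot: [0.0, -0.079, 0.997, -0.0]
ft_force: [-0.0, -0.3, -0.2]
finger_gap: 0.0001
[[-0.1558, -0.9379, -0.3099, 0.6107], [0.9878, -0.148, -0.0487, -0.202], [-0.0002, -0.3137, 0.9495, 0.3147], [0.0, 0.0, 0.0, 1.0]]
252.9544166010834 86.1883418345827
(187, 21, 317, 151)
```

View pics/l_w.png

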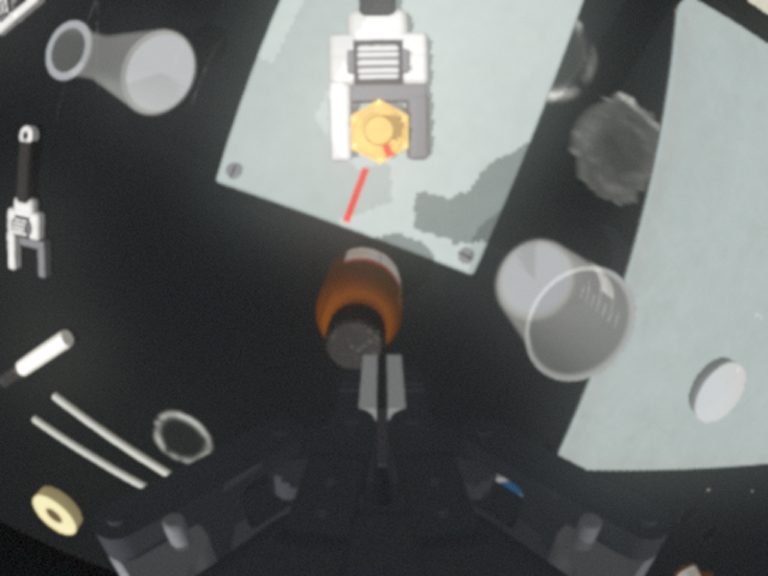

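View pics/l_w2.png

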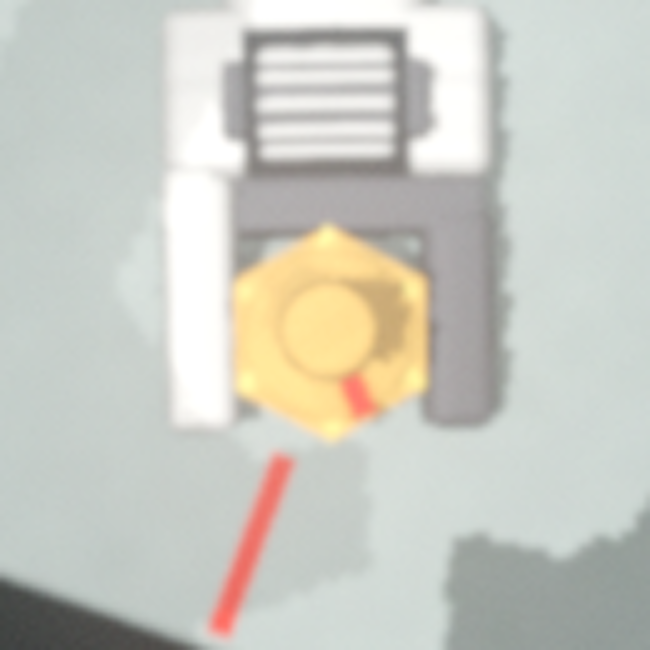

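```bash
cat > meas.py <<'E'
from h import *
def meas(f,tag=None):
    im=f["image"]; hsv=cv2.cvtColor(im,cv2.COLOR_RGB2HSV).astype(int); H,S,V=hsv[...,0],hsv[...,1],hsv[...,2]
    u0,v0=proj(f,[.600,-.205,.03],True)
    yy,xx=np.mgrid[:384,:512]; roi=(np.hypot(xx-u0,yy-v0)<85)
    red=roi&((H<9)|(H>170))&(S>90)&(V>120)
    n,l,st,c=cv2.connectedComponentsWithStats(red.astype(np.uint8))
    comps=sorted([(st[i,4],i) for i in range(1,n) if st[i,4]>=6],reverse=True)
    for a,i in comps: print("red",st[i].tolist(),c[i].round(1))
    yel=roi&(H>10)&(H<32)&(S>70)&(V>110)&(np.hypot(xx-u0,yy-v0)<35)
    hull=cv2.convexHull(np.column_stack(np.nonzero(yel)[::-1]).astype(np.int32))
    M=cv2.moments(hull); print("yel hull c",M["m10"]/M["m00"],M["m01"]/M["m00"], "px pred",u0,v0)
    out={}
    for a,i in comps[:2]:
        v,u=np.nonzero(l==i); out[i]=(u,v)
    return l,comps,out,(M["m10"]/M["m00"],M["m01"]/M["m00"])
E
python3 - <<'E'
from meas import *
z=np.load("l.npz"); f={k:z[k] for k in z.files}; f={k:(v.item() if v.ndim==0 else v) for k,v in f.items()}
l,comps,out,yc=meas(f)
# line comp = largest
def fit(i,z):
    u,v=out[i]; P=np.array([onz(f,a,b,z,True)[:2] for a,b in zip(u,v)]); d=np.linalg.svd(P-P.mean(0))[2][0]; d=d*np.sign(d[0]); return P.mean(0),d,P
pm,d,P=fit(comps[0][1],.008); py=np.arctan2(d[1],d[0]); t=(P-pm)@d; pm2=pm+d*(t.max()+t.min())/2
n=pm2-.046*d; print("line mid",pm2,"len",np.ptp(t),"yaw",py,"nut",n)
print("nut from yellow", onz(f,*yc,.028,True))
mk,_,_=fit(comps[1][1],.030); n2=onz(f,*yc,.028,True)[:2]
for nn in (n,n2):
    e=mk-nn; print("mark",mk,np.hypot(*e),"nut ang",py-np.arctan2(e[1],e[0]))
E
```

```text
red [229, 112, 16, 36, 145] [236.7 129.9]
red [256, 96, 6, 8, 28] [258.2  99.7]
yel hull c 252.83889793702494 87.03121606948969 px pred 252.9544166010834 86.1883418345827
line mid [ 0.64620571 -0.21477152] len 0.03830705817590506 yaw -0.20684865489037302 nut [ 0.6011863  -0.20532419]
nut from yellow [ 0.60074557 -0.20500212  0.028     ]
mark [ 0.61202688 -0.19812511] 0.013013262204779314 nut ang -0.7930622446137725
mark [ 0.61202688 -0.19812511] 0.013212163119989254 nut ang -0.7542921022637998
```

```bash
python3 -m creep '[[-1,-4.4,-1.7,0,0],[-1,-4.4,-1.7,-1.4,0],[-1,-4.4,-1.7,-1.4,0],[-1,-4.4,-1.7,-1.4,0],[-1,-4.4,-1.7,-1.4,0],[-1,0,0,-1.4,0],[-1,0,0,0,0],[-1,0,0,0,0]]'; python3 - <<'E'
from h import *
f=cams.grab_frame("wrist"); save(f,"m_w.png",None,1.5)
t=cams.grab_frame("top"); print("flask",onz(t,281.7,199,.02))
for nm,P in [("tip",r.observe()["tool_pos"]),("hm",[.468,-.229,.026])]: print(nm,np.array(proj(f,P,True))*1.5)
E
```

```text
time: 16.35
tool_pos: [0.4707, -0.2749, 0.102]
ee_rot: [0.0, -0.078, 0.997, -0.0]
ft_force: [0.1, 0.6, -0.5]
finger_gap: -0.0001
flask [ 0.56310736 -0.37652305  0.02      ]
tip [381.43511522 377.29935608]
hm [467.75482297 310.89895202]
```

View pics/m_w.png

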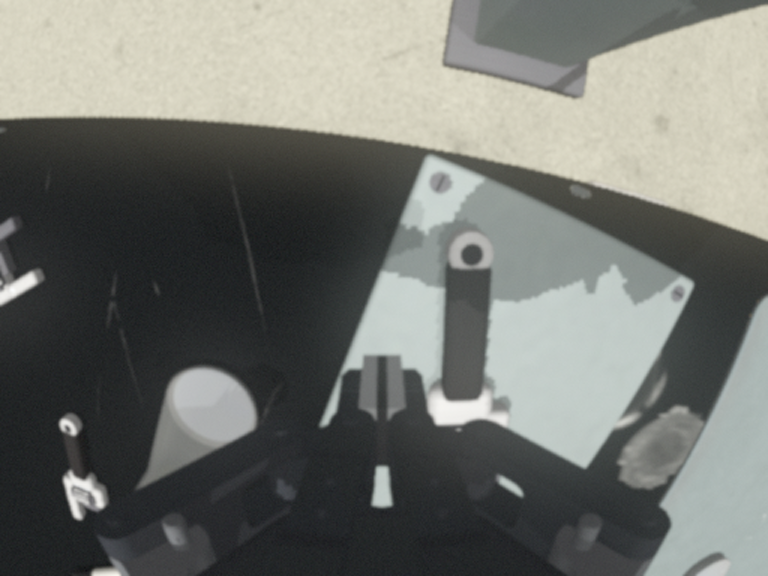

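```bash
python3 -m creep '[[-1,0,0,-4.5,0],[-1,0,0,-3,0],[-1,0,0,-1.2,0],[-1,0,0,0,0],[-1,0,0.8,0,0],[-1,0,0.6,0,0],[-1,0,0,0,0],[-1,0,0,0,0]]'
```

```text
time: 17.25
tool_pos: [0.4705, -0.2606, 0.0156]
ee_rot: [0.001, -0.079, 0.997, -0.001]
ft_force: [-0.4, 0.2, -0.5]
finger_gap: 0.0001
```

```bash
python3 -m creep '[[-1,-0.2,0.5,0,-2],[-1,-0.2,0.5,0,-2],[-1,-0.15,0.55,0,-2],[-1,-0.15,0.55,0,-2],[-1,-0.1,0.55,0,-2],[-1,-0.1,0.55,0,-2],[-1,-0.05,0.55,0,-2],[-1,-0.05,0.55,0,-2]]'; python3 - <<'E'
from h import *
f=cams.grab_frame("wrist"); save(f,"n_w.png",None,1.5)
f=cams.grab_frame("scene"); save(f,"n_s.png",(170,160,290,250),6)
E
```

```text
time: 18.05
tool_pos: [0.4603, -0.2182, 0.0152]
ee_rot: [0.001, 0.062, 0.998, -0.001]
ft_force: [-0.5, -1.7, 0.4]
finger_gap: -0.0002
```

View pics/n_w.png

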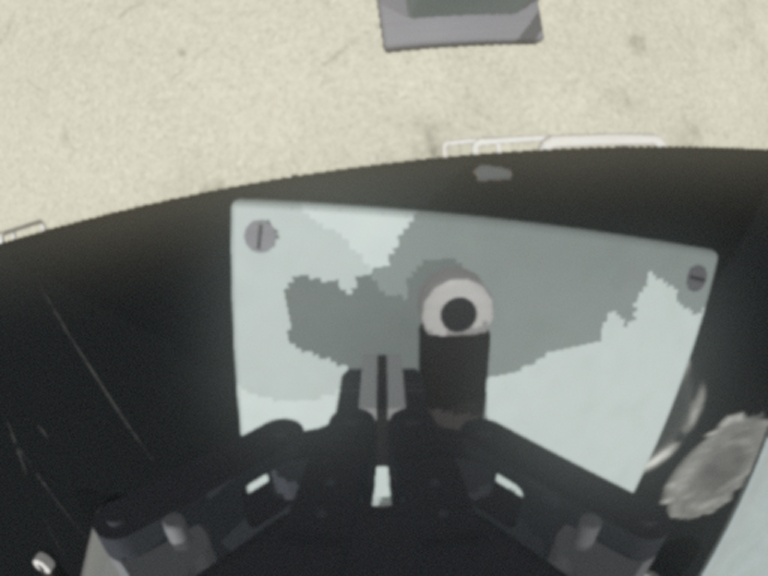

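View pics/n_s.png

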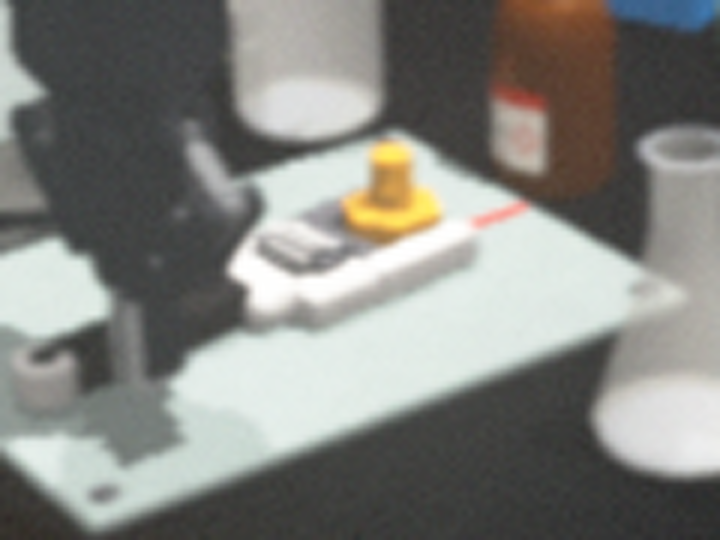

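```bash
python3 -m creep '[[-1,-0.05,0.65,0,-2.5],[-1,0,0.65,0,-2.5],[-1,0,0.65,0,-2.5],[-1,0.05,0.65,0,-2.5],[-1,0.1,0.65,0,-2.5],[-1,0.1,0.65,0,-2.5],[-1,0.15,0.65,0,-2.5],[-1,0.2,0.65,0,-2.5]]'; python3 - <<'E'
from h import *
f=cams.grab_frame("wrist"); save(f,"o_w.png",None,1.5)
f=cams.grab_frame("scene"); save(f,"o_s.png",(170,160,290,250),6)
f=cams.grab_frame("top"); save(f,"o_t.png",(170,150,260,265),6)
E
```

```text
time: 18.95
tool_pos: [0.4659, -0.1661, 0.015]
ee_rot: [0.001, 0.234, 0.972, -0.0]
ft_force: [-0.5, -1.6, 0.7]
finger_gap: -0.0001
```

View pics/o_t.png

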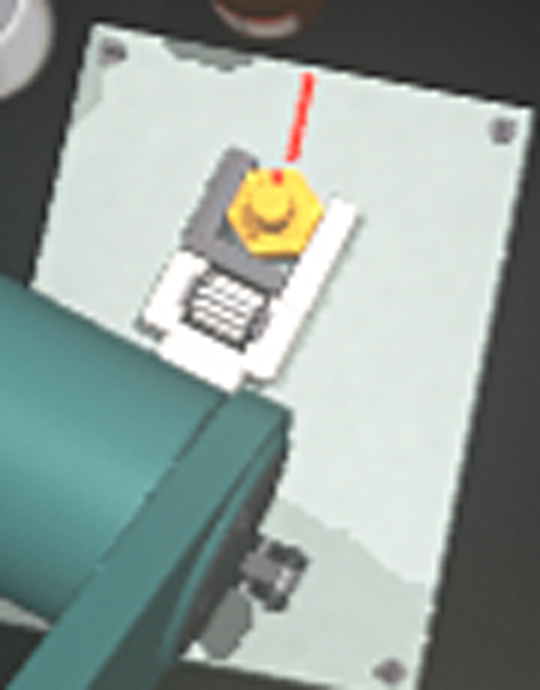

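View pics/o_s.png

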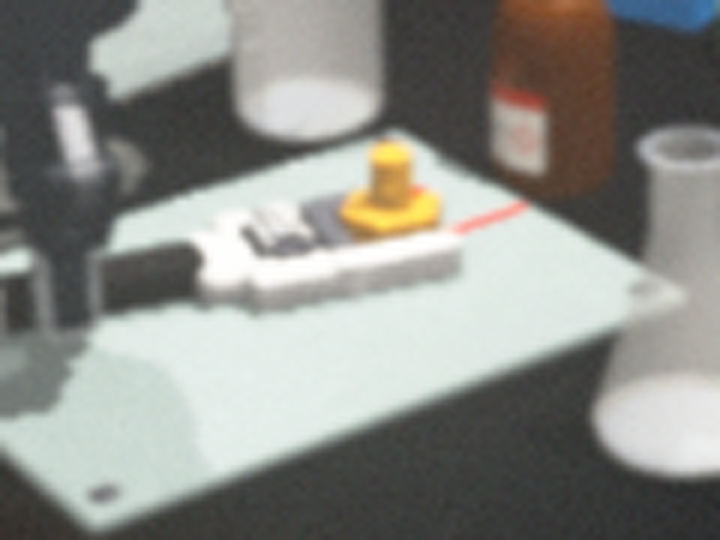

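View pics/o_w.png

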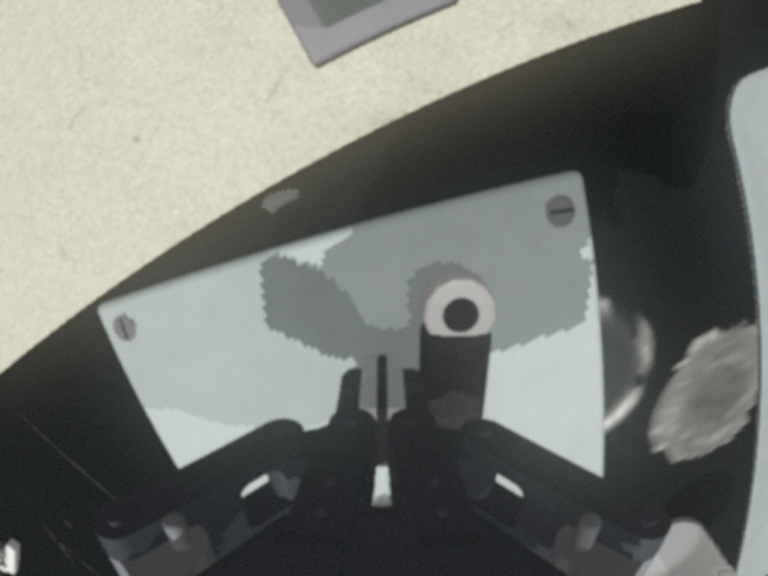

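```bash
cat > nang.py <<'E'
from h import *
def nang(f,nut=(.6008,-.205),py=-.203):
    im=f["image"]; hsv=cv2.cvtColor(im,cv2.COLOR_RGB2HSV).astype(int); H,S,V=hsv[...,0],hsv[...,1],hsv[...,2]
    u0,v0=proj(f,[*nut,.03]); yy,xx=np.mgrid[:384,:512]
    redn=np.clip(im[...,0].astype(float)-im[...,1],0,None)  # redness
    yel=(H>14)&(H<32)&(S>100)
    rr=np.hypot(xx-u0,yy-v0)
    hue=((H<=10)|(H>=170))&(S>100)&(rr<9)&(V>110)
    w=np.where(hue,redn,0); 
    if w.sum()==0: print("no mark"); return
    u,v=(w*xx).sum()/w.sum(),(w*yy).sum()/w.sum(); m=onz(f,u,v,.03)[:2]; e=m-nut
    print("mark px",u.round(2),v.round(2),"r",np.hypot(*e).round(4),"nut ang",(py-np.arctan2(e[1],e[0])).round(3))
    hl=((H<=10)|(H>=170))&(S>100)&(rr>10)&(rr<30)&(V>110)
    b,a=np.nonzero(hl); P=np.array([onz(f,p,q,.008)[:2] for p,q in zip(a,b)]); d=np.linalg.svd(P-P.mean(0))[2][0]; d*=np.sign(d[0]); print("line",P.mean(0),np.arctan2(d[1],d[0]), "from nut",np.arctan2(*(P.mean(0)-nut)[::-1]))
    # head bright pixels -> right straight edge of fixed jaw
E
python3 - <<'E'
from nang import *
f=cams.grab_frame("top"); nang(f)
c=lambda a,b:(170-.42+a/6,150-.42+b/6)
a=onz(f,*c(359,212),.016)[:2]; b=onz(f,*c(277,378),.016)[:2]; print("right edge yaw",np.arctan2(*(a-b)[::-1]))
a=onz(f,*c(222,155),.02)[:2]; b=onz(f,*c(184,245),.02)[:2]; print("left edge yaw",np.arctan2(*(a-b)[::-1]))
E
```

```text
mark px 216.36 178.18 r 0.0167 nut ang -0.02
line [ 0.64774952 -0.21503985] -0.1873448090527897 from nut -0.2106704233764466
right edge yaw -0.45391696119331804
left edge yaw -0.3868969678191101
```

```bash
python3 -m creep '[[-1,0.1,0.35,0,-1.5],[-1,0.1,0.35,0,-1.5],[-1,0.15,0.35,0,-1.5],[-1,0.15,0.35,0,-1.5],[-1,0.15,0.3,0,-1.5],[-1,0,0,0,0],[-1,0,0,0,0],[-1,0,0,0,0]]'; python3 -m creep '[[-1,-0.3,-0.5,0,0],[-1,-0.7,-1,0,0],[-1,0,0,4,0],[-1,0,0,5,0],[-1,0.5,0,5,0],[-1,4.8,0,1.4,0],[-1,4.8,-1.2,0,0],[-1,4.8,-1.2,0,0]]'
```

```text
time: 19.95
tool_pos: [0.472, -0.1489, 0.0146]
ee_rot: [0.0, 0.296, 0.955, -0.0]
ft_force: [-0.8, -0.4, -0.6]
finger_gap: -0.0001
time: 20.75
tool_pos: [0.6123, -0.1889, 0.17]
ee_rot: [0.001, 0.296, 0.955, -0.0]
ft_force: [0.3, -0.6, -0.4]
finger_gap: 0.0001
```

```bash
python3 -m creep '[[-1,1.3,-3,0,0],[-1,0.5,0,0,0],[-1,0,0,0,0],[-1,0,0,0,0],[-1,0,0,0,0],[-1,0,0,0,0],[-1,0,0,0,0],[-1,0,0,0,0]]'; cat > close.py <<'E'
import sys
from h import *
f=cams.grab_frame("wrist"); np.savez(sys.argv[1]+".npz",**{k:np.asarray(x) for k,x in f.items()})
u,v=proj(f,[.601,-.205,.03],True); print(u,v,r.observe()["time"])
b=(max(0,int(u)-65),max(0,int(v)-65),int(u)+65,int(v)+65); print(b); save(f,sys.argv[1]+".png",b,5)
E
python3 close.py p
```

```text
time: 21.55
tool_pos: [0.6288, -0.2173, 0.1686]
ee_rot: [0.0, 0.296, 0.955, -0.0]
ft_force: [-0.9, -0.5, -0.1]
finger_gap: -0.0002
248.33569942087746 150.40486402064624 21.6
(183, 85, 313, 215)
```

View pics/p.png

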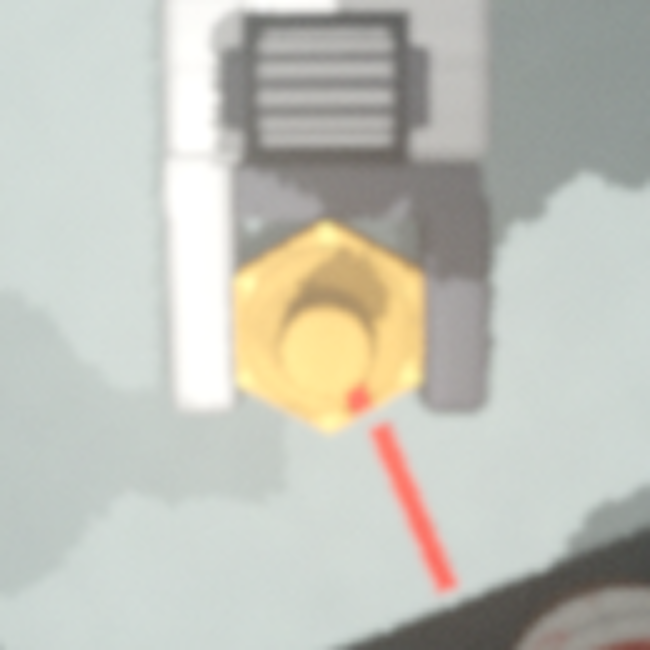

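```bash
cat > ang.py <<'E'
import sys
from h import *
z=np.load(sys.argv[1]+".npz"); f={k:(z[k].item() if z[k].ndim==0 else z[k]) for k in z.files}
x0,y0=int(sys.argv[2]),int(sys.argv[3]); c=lambda p:(x0-.4+p[0]/5,y0-.4+p[1]/5)
pts=eval(sys.argv[4])  # mark, line near, line far, list of (corner pairs), fixed jaw edge near/far
w=lambda p,h:onz(f,*c(p),h,True)[:2]
A=lambda d:np.arctan2(d[1],d[0])
ln,lf=w(pts["l0"],.008),w(pts["l1"],.008); py=A(lf-ln); mid=(ln+lf)/2; n1=mid-.046*np.array([np.cos(py),np.sin(py)])
n2=np.mean([w(p,.0275) for p in pts["hex"]],0); m=w(pts["m"],.030)
print("len",np.hypot(*(lf-ln)),"py",py,"nut line",n1,"nut hex",n2,"mark",m, "py from hexnut",A(mid-n2))
for n in (n1,n2,[.6008,-.205]): e=m-n; print("r",np.hypot(*e),"ang vs line",py-A(e))
e=w(pts["j1"],.024)-w(pts["j0"],.024); print("jaw yaw",A(e),"nut",-.4-(A(e)-py))
E
python3 ang.py p 183 85 '{"m":(358,399),"l0":(380,427),"l1":(448,588),"hex":[(328,222),(424,268),(424,384),(331,434),(236,384),(236,272)],"j0":(233,200),"j1":(238,404)}'
python3 ang.py l 187 21 '{"m":(359,397),"l0":(283,457),"l1":(220,632),"hex":[(330,226),(428,275),(428,388),(332,442),(236,384),(235,277)],"j0":(232,190),"j1":(236,420)}'
```

```text
len 0.039005092093009244 py -0.2088434145754489 nut line [ 0.6013658  -0.20518641] nut hex [ 0.6012663  -0.20499906] mark [ 0.61556371 -0.20819578] py from hexnut -0.2123688328871267
r 0.01451334009787751 ang vs line 2.3787395315610915e-05
r 0.014650421533305306 ang vs line 0.011125863232646027
r 0.015105630877252089 ang vs line 0.004329470452015455
jaw yaw -0.5959174094891037 nut -0.012926005086345227
len 0.038882849136506255 py -0.19564045160925647 nut line [ 0.6009525  -0.20576639] nut hex [ 0.6005709  -0.20497707] mark [ 0.6122645  -0.19787668] py from hexnut -0.2106858478544539
r 0.013791623277803033 ang vs line -0.8046615103425253
r 0.013680488371433068 ang vs line -0.7413390030245691
r 0.013497276960223214 ang vs line -0.7516011484222175
jaw yaw 0.1686167030398896 nut -0.7642571546491461
```

```bash
python3 - <<'E'
from h import *
f=cams.grab_frame("scene"); save(f,"q_s.png",(130,90,330,260),4)
s=r.observe(); print(s["time"],s["ft_force"])
E
```

```text
21.65 [-0.50415526 -0.24807447  0.88627557]
```

View pics/q_s.png

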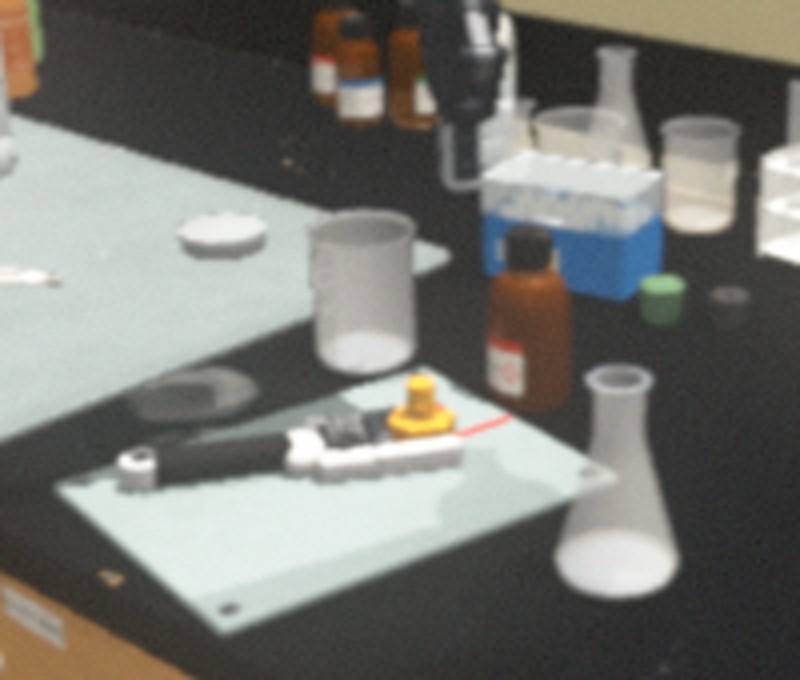

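```bash
python3 -c "
from station import r
print(r.hand_in(), r.observe()['time'])"
```

```text
the job is handed in; nothing more can be done
the job is handed in; nothing more can be done
```

The jaw is closed snug on the nut, the nut is turned to the panel line, and I handed the job in at about 21.7 s.

**Closing the jaw:** I stroked the worm roller with the shut fingertips until it stalled. At the stall the close-up wrist view showed both jaws lying along the nut's flats, and the nut had not turned while the jaw was loose. On the last two strokes the fingertips pressed harder than the 6 to 15 N guide, about 25 N and then 39 N. The jaw looked the same before and after those two strokes, so it was already shut by then.

**Turning the nut:** I pushed the handle side clockwise in small steps, then lifted clear.

**Last checks:**
- **Alignment:** in the close-up the mark is about 0.00 to +0.01 rad from the line. The direction of the jaw gives about −0.01 rad, so the two agree to roughly 0.02 rad.
- **Top camera reading:** midway through the push, one mark reading from the top camera (−0.02 rad) disagreed with the jaw direction (about −0.18 rad). I set it aside because one pixel there is worth about 0.16 rad.
- **Surroundings:** the flask, beaker and brown bottle look unmoved in the scene view. The arm was touching nothing at hand-in.

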